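# Lock away the blue-capped pill bottle from the carousel

### The arm

A 6-joint arm with a two-finger parallel gripper is mounted at the origin on the work surface. World frame = base frame: x ahead of the robot, y to its left, z up, the work surface at z = 0. Lengths are in m, angles in rad, forces in N, time in s.
With the tool pointing down it reaches from about 0.4 to 0.925 m from the base axis. Payload 3.4 kg.
Tool frame: the origin (TCP) lies at the very end of the fingers, on their centre line; the grasp point (between the pads) lies 19 mm behind it; z points along the fingers, y is the line along which they close (so a half turn about z gives the same grasp; the last joint's range is limited). The gripper opens to 85 mm and grips with 20 to 120 N. Pads are 22 mm wide; open, the fingers measure 114 mm over their backs; the gripper's body (76 mm by 85 mm) begins 54 mm behind the grasp point. The pads swing forward as they close: fully open they stand 13 mm farther back than shut.
Start: joints at [1.038, 0.307, 1.506, -0, 1.328, -0.073], TCP at [0.255, 0.515, 0.231] pointing down, gripper open.
Joint ranges: [-3.12, 3.12], [-1.05, 2.28], [0.14, 2.33], [-1.42, 4.57], [0.1, 2.73], [-2.68, 2.68]. Speed limits (rad/s): [2.57, 2.57, 3.14, 3.14, 3.14, 3.14].

### API

Orientations are given as a unit quaternion [x, y, z, w].
In Python, from cell import env gives the robot as it stands.
- The arm moves only by the shell command python3 shift.py 'ROWS'. ROWS is 1 to 5 rows, parted by semicolons, with the numbers parted by commas; each row has 7 numbers: a rotation vector rx, ry, rz in rad, then dx, dy, dz in m, then the finger opening in m; each row shifts and turns the commanded pose from where the row before left it, along the tool's axes as they then stand; what a row does not reach is not made up. A row lasts 1/8 s, in which the tool goes at most 0.0625 m and 0.188 rad, less where a joint would pass 70% of its speed; a pose out of reach is approached as far as the arm can. The fingers move at their own pace and stop on an object; the grip force is fixed at half the most. Time passes only in rows, so rows that do not move let the fingers close. It prints the time, the measured TCP pose, the force, the opening and the grip force at its end. Input that does not fit is refused with a message, and nothing moves.
- env.observe(): the state, without advancing time (a new reading comes with each control period).
- env.get_image(name): name is "scene" or "top" or "wrist"; returns (picture, depth): 400x640x3 uint8, red, green, blue; 400x640 float32, m along the optical axis (not along the pixel's ray), 0 where there is no reading.
- env.camera_model(name): a dict with "fx", "fy", "cx", "cy" (pixels), "rvec" (rotation vector, rad) and "tvec" (3), from world to camera coordinates, as OpenCV has them. Camera axes: x right, y down, z forward; pixel columns grow to the right and rows downward; lengths in m; the calibration is good to about 2 mm. The wrist camera is an equidistant fisheye: a pixel r from the principal point sees the ray r / f radians off the axis. A picture is of the moment at which its call begins: read the wrist's pose just before it. camera_model takes no time and is no camera call; for the wrist camera it gives the pose at the moment of the call.
- env.sign_off(): hands the job in; it is judged then, once.
The state is a dict: "time": time; "joint_pos": joint angles; "dq": joint speeds; "effort": joint torques, N m; "tcp_pos": TCP position; "eef_rot": TCP orientation; "wrist_force": force on the tool from outside, world axes, zero at the start; "moment": the same for the moment, N m; "finger_gap": finger opening in m; "grip_force": force on a finger pad.
Only numpy, scipy, OpenCV 4.12 (cv2) and the standard library are available. Lean on these libraries where they do the work, as an engineer would, in place of code of your own. Each camera call takes 0.05 s, during which the arm holds its last target. There are 200 camera calls.

### The job

Turn the carousel by its crank until the blue-capped bottle stands in the middle of the roof's open window, then lift that bottle out and stand it upright on the green check mat and let go of it. Take it again so that it can be laid down, lay it on its side across the two white saddles in the open lock drawer without dropping it, let go, and push the drawer fully shut. Leave the other bottles standing in their pockets and do not disturb the other things on the counter.

Things in the scene. Friction and masses are not known exactly. Their poses are not given: they have to be found in the camera images.
- stand: Fixed grey carousel stand, disc 340 mm across with a front tongue, under a roof of steel wires 164 to 172 mm above the counter on 10 mm posts. Origin on the counter on the carousel's axis; its -x points to the roof's window, roughly towards the robot. Elsewhere the wires are too close for a bottle. Posts stand at the window's front corners (x -197, y +-80 mm) and round sides and back.
- window (a point): Centre of the roof's rectangular window over the front pocket: 125 mm from the axis along the stand's -x, 168 mm above the counter; axes as the stand. The window is clear from 49 to 196 mm out from the axis and 76 mm to either side (y).
- carousel: White turntable 324 mm across, top 35 mm above the counter; origin on the counter on its vertical axis. Turns endlessly either way (friction 0.1 N m), stays where left. Five pockets 72 degrees apart, grey cups 55 mm high, 54 mm inside, centred 125 mm from the axis; the one along its own -x is empty. The crank arm above the roof (top 189 mm up) points along its -x too.
- crank_grip (a point): Middle of the black crank knob, an upright round knob of 24 mm diameter and 40 mm height (190 to 230 mm above the counter, this point at 210 mm), 50 mm from the carousel's axis. The knob spins freely on its own pin, so that a gripper that holds it can carry it round in a circle without turning itself.
- blue_bottle: The wanted bottle: amber cylinder with a blue cap, 50 mm diameter, 120 mm tall (the cap is the top 25 mm and of the same diameter), 0.09 to 0.18 kg. Origin at the centre of its underside, z axis to the cap. Starts upright in one of the carousel's pockets (underside 35 mm above the counter), never the one at the window.
- blue_middle (a point): Point on the blue-capped bottle's axis, 48 mm above its underside: this point belongs at the saddle point when the bottle lies in the drawer.
- white_bottle1: Bystander in a carousel pocket: amber bottle of the same size with a white cap; origin at the centre of its underside.
- white_bottle2: Another such bystander in a carousel pocket.
- white_bottle3: Another such bystander in a carousel pocket.
- mat: Green check mat fixed to the counter, 130 by 130 mm, 4 mm thick; origin at the centre of its underside.
- drawer (a joint): How far the lock drawer is open in m: 0 fully shut, starts about 0.17; friction 1.5 N plus damping. It slides along the -x of its points out of a fixed grey steel cabinet (270 mm deep, 250 wide, 190 high) whose front face the panel meets when shut. Inside 202 mm wide (y), side walls up to 60 mm, front panel 16 mm thick, up to 97 mm, floor at 27 mm above the counter.
- saddle (a point): In the drawer: where the lying bottle's middle point belongs, 80 mm behind the front panel's inner face, 64 mm above the counter; x points into the cabinet, y across to the left, z up. Two white V saddles, 14 mm wide, 34 mm either side of it along y, carry the bottle with its axis along y (cap to either side); their 45 degree faces end about 55 mm above the counter.
- drawer_bar (a point): Middle of the drawer's handle bar, a dark bar along y, 120 mm long, about 10 mm thick, 35 mm in front of the front panel, 60 mm above the counter; axes as the saddle. Can be pushed from the front with the fingers.
- counter_bottle1: Bystander: small amber bottle with a white cap, 44 mm diameter, 95 mm tall; origin under its centre.
- counter_bottle2: Another such bystander.
- mortar: Bystander: white porcelain mortar with its pestle in it, 112 mm across, about 135 mm high; origin under its centre.
- splitter: Bystander: chrome tablet splitter, 50 by 90 by 24 mm; origin under its centre.
- key: Bystander: small brass key lying flat, about 58 mm long, 4 mm thick; origin under its bow.

How it is judged:
On the way, in this order (a step that is already met when the one before it is completed fails the run):
1. the blue-capped bottle, still standing in its pocket, has been turned to the middle of the window (within 15 mm sideways) (y of blue_bottle in the frame of stand between -0.015 and 0.015 m and x of blue_bottle in the frame of stand between -0.138 and -0.112 m and height (world z) of blue_bottle below 0.042 m and angle between blue_bottle's own z axis and vertical below 0.1 rad and linear speed of blue_bottle below 0.03 m/s), for 0.2 s.
2. the blue-capped bottle stands upright on the green mat, let go (horizontal distance between blue_bottle and mat below 0.055 m and height (world z) of blue_bottle below 0.01 m and angle between blue_bottle's own z axis and vertical below 0.1 rad and contact force between the fingers and blue_bottle below 0.05 N and linear speed of blue_bottle below 0.03 m/s), for 0.2 s.
3. the blue-capped bottle lies in the saddles of the open drawer, let go (distance between blue_middle and saddle below 0.025 m and angle between the z axis of blue_bottle and the y axis of saddle, either way round below 0.12 rad and contact force between the fingers and blue_bottle below 0.05 N and linear speed of blue_bottle below 0.03 m/s and value of joint drawer above 0.05 m), for 0.2 s.
At the end, for the whole second after the job is handed in: The drawer is shut to within 6 mm; the blue-capped bottle lies at rest in the drawer's saddles, its middle point within 25 mm of the saddle point and its axis within 0.12 rad of the saddles' y; the three white-capped bottles stand upright in their pockets (value of joint drawer below 0.006 m and distance between blue_middle and saddle below 0.025 m and angle between the z axis of blue_bottle and the y axis of saddle, either way round below 0.12 rad and linear speed of blue_bottle below 0.03 m/s and horizontal distance between each of white_bottle1, white_bottle2, white_bottle3 and carousel below 0.135 m and angle between each of white_bottle1, white_bottle2, white_bottle3's own z axis and vertical below 0.15 rad); the robot touches nothing.
It fails at once if the blue-capped bottle is dropped (out of its pocket, not touched by the fingers and faster than 0.5 m/s) (contact force between the fingers and blue_bottle below 0.01 N and linear speed of blue_bottle above 0.5 m/s and (height (world z) of blue_bottle above 0.06 m or horizontal distance between blue_bottle and carousel above 0.15 m)).
It fails at once if a white-capped carousel bottle is lifted, tipped or leaves its pocket (angle between any of white_bottle1, white_bottle2, white_bottle3's own z axis and vertical above 0.5 rad or height (world z) of any of white_bottle1, white_bottle2, white_bottle3 above 0.06 m).
It fails at once if a thing on the counter is moved by more than 30 mm (distance of any of counter_bottle1, counter_bottle2, mortar, splitter, key from where it was at the start of the episode above 0.03 m).
It also fails if it takes over 72 s, if anything falls off the work surface, if the arm or the gripper's body presses on something with over 40 N, if the wrist force passes 120 N, or if a joint passes its speed limit or range.

## Working session

There is one attempt and no reset: what is moved stays moved. The work goes in short steps, Python scripts to look and compute and a shell command to move; the robot and the scene stay as the last step left them, time stands still between calls to the robot, and variables do not carry over. Pictures are saved under pics/ and viewed, at most 10 in all, crops included, and the job is handed in when it is done.

```bash
ls; mkdir -p pics
cat > h.py <<'E'
import numpy as np, cv2
from cell import env
from scipy.spatial.transform import Rotation as R
def cloud(name):
    m=env.camera_model(name); im,d=env.get_image(name)
    v,u=np.mgrid[0:400,0:640]
    x=(u-m['cx'])/m['fx'];y=(v-m['cy'])/m['fy']
    if name=='wrist':
        r=np.hypot(x,y)+1e-9; k=np.tan(r)/r; x=x*k;y=y*k
    P=np.dstack([x*d,y*d,d]); Rm=cv2.Rodrigues(np.array(m['rvec'],float))[0]
    W=(P-np.array(m['tvec']).ravel())@Rm
    W[d<=0]=np.nan
    return im,d,W
E
python3 - <<'E'
from h import *
for n in('scene','top'):
    im,d,W=cloud(n); cv2.imwrite(f'pics/{n}.png',im[...,::-1]); np.save(f'{n}.npy',W); np.save(n+'im.npy',im)
    m=env.camera_model(n); print(m)
print(env.observe())
E
```

```text
cell.py
pics
shift.py
{'fx': 404.5585828447827, 'fy': 404.5585828447827, 'cx': 326.1734808495948, 'cy': 195.37399377121577, 'rvec': array([ 2.22339174,  0.75173388, -0.32170743]), 'tvec': array([-0.46362647, -0.10870838,  1.39915653])}
{'fx': 398.7659413226546, 'fy': 398.7659413226546, 'cx': 310.6901594836108, 'cy': 201.33320888383815, 'rvec': array([ 2.1277873 , -2.16836334,  0.15091305]), 'tvec': array([0.04468472, 0.60744166, 1.03958289])}
{'time': 0.1, 'joint_pos': array([ 1.03749379e+00,  3.07483009e-01,  1.50751394e+00,  7.73101669e-06,
        1.32840713e+00, -7.35343182e-02]), 'dq': array([-0.00054983, -0.00151848, -0.00290703, -0.00051679,  0.00210317,
        0.00044018]), 'effort': array([ 1.67385700e-03, -4.58521700e+01, -2.52607316e+01, -2.76288756e-04,
        5.48591546e-03,  4.02115734e-05]), 'tcp_pos': array([0.25487573, 0.51474218, 0.23049272]), 'eef_rot': array([ 2.27865495e-01,  9.73692198e-01, -8.63217747e-04, -2.74192429e-04]), 'wrist_force': array([-0.59904601, -0.30219353, -0.28683818]), 'moment': array([-0.00514367, -0.06173448, -0.0289333 ]), 'grip_force': 0.0, 'finger_gap': 0.08519890380938537}
```
View pics/scene.png

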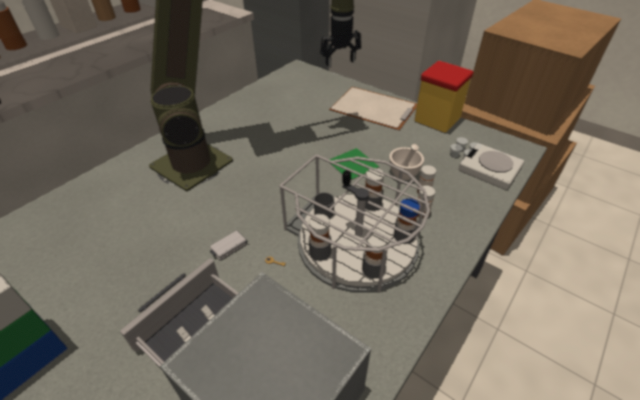

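View pics/top.png

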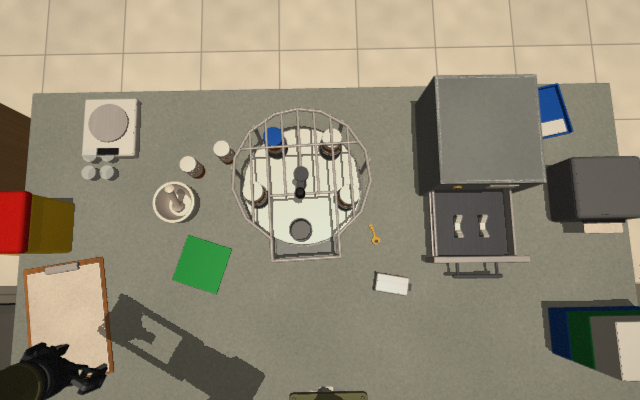

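The scene view shows the carousel in the centre and the open drawer at lower left. The top view has the blue cap at (274,140), the knob at (300,190), the empty pocket at the window at (300,230), the mat at (202,264), the saddles at (459,226) and (484,226), and the bar at about (472,270).

Run:
```python
import numpy as np,cv2
W=np.load('top.npy');im=np.load('topim.npy').astype(int);r,g,b=im[...,0],im[...,1],im[...,2]
v,u=np.mgrid[0:400,0:640]
def box(u0,u1,v0,v1):return (u>=u0)&(u<u1)&(v>=v0)&(v<v1)
def rep(n,m):
    P=W[m];P=P[~np.isnan(P[:,0])]
    print(n,len(P),'mean',P.mean(0).round(4),'med',np.median(P,0).round(4),'min',P.min(0).round(3),'max',P.max(0).round(3)); return P
z=W[...,2]
rep('blue',box(255,295,120,160)&(b>g+40)&(b>r+60)&(abs(z-.155)<.008))
P=rep('mat',box(160,240,220,300)&(g>r+50)&(g>b+30))
print(cv2.minAreaRect(P[:,:2].astype(np.float32)*1000))
P=rep('knob',box(285,315,160,210)&(z>.222)&(z<.24));print(cv2.minEnclosingCircle(P[:,:2].astype(np.float32)*1000))
P=rep('roof',box(220,385,95,275)&(z>.160)&(z<.178))
for n,bx in(('front',box(265,345,245,275)),):
    Q=rep('roof'+n,bx&(z>.160)&(z<.18)); print(cv2.fitLine(Q[:,:2].astype(np.float32),2,0,.01,.01).ravel())
Q=rep('empty pocket cup',box(280,320,212,248)&(z>.045)&(z<.065)); 
if len(Q)>3: print(cv2.minEnclosingCircle(Q[:,:2].astype(np.float32)*1000))
Q=rep('turntable',box(240,365,100,250)&(abs(z-.035)<.006)); print(cv2.minEnclosingCircle(Q[:,:2].astype(np.float32)*1000))
for n,bx in(('s1',box(450,470,205,245)),('s2',box(474,496,205,245))):
    rep(n,bx&(r>150)&(z>.028)&(z<.07))
Q=rep('panel',box(420,540,240,275)&(z>.085)&(z<.105)); print(cv2.minAreaRect(Q[:,:2].astype(np.float32)*1000), cv2.fitLine(Q[:,:2].astype(np.float32),2,0,.01,.01).ravel())
Q=rep('bar',box(440,505,258,285)&(z>.05)&(z<.07)); print(cv2.minAreaRect(Q[:,:2].astype(np.float32)*1000))
Q=rep('cab',box(410,550,70,195)&(z>.18)&(z<.2)); print(cv2.minAreaRect(Q[:,:2].astype(np.float32)*1000))
for n,bx in(('mortar',box(145,200,175,225)),('cb1',box(178,206,152,180)),('cb2',box(210,236,138,165)),('split',box(370,415,268,298)),('key',box(366,385,220,248)&(r>b+40))):
    rep(n,bx&(z>(.0 if n=='key' else .015)))
```

```text
blue 235 mean [0.7582 0.1236 0.1552] med [0.7582 0.1239 0.1552] min [0.735 0.106 0.151] max [0.781 0.149 0.161]
mat 2194 mean [0.4451 0.3364 0.0037] med [0.4448 0.3364 0.0036] min [ 0.366  0.257 -0.003] max [0.526 0.415 0.011]
((445.65362548828125, 336.6771545410156), (129.49951171875, 128.67181396484375), 71.68340301513672)
knob 83 mean [0.6039 0.0583 0.2288] med [0.6035 0.0591 0.229 ] min [0.593 0.048 0.223] max [0.616 0.068 0.232]
((604.4157104492188, 59.015045166015625), 11.844171524047852)
roof 3527 mean [0.6554 0.0567 0.1709] med [0.668  0.0595 0.1709] min [ 0.448 -0.113  0.16 ] max [0.824 0.227 0.177]
rooffront 330 mean [0.4593 0.0511 0.1711] med [0.4564 0.0515 0.1713] min [ 0.448 -0.036  0.166] max [0.488 0.132 0.176]
[ 0.01669945 -0.9998605   0.4592505   0.05113843]
empty pocket cup 23 mean [0.5328 0.06   0.0567] med [0.5434 0.0601 0.0572] min [0.501 0.034 0.046] max [0.557 0.087 0.065]
((528.7681884765625, 61.06270980834961), 28.594974517822266)
turntable 7066 mean [0.6402 0.0558 0.0352] med [0.6445 0.053  0.0352] min [ 0.494 -0.107  0.029] max [0.815 0.224 0.041]
((659.923
[... 903 characters left out ...]
5 -0.271  0.197]
((758.3388671875, -397.68817138671875), (252.79722595214844, 271.7410583496094), 89.58401489257812)
mortar 1178 mean [0.6139 0.403  0.0568] med [0.6143 0.4002 0.059 ] min [0.556 0.342 0.015] max [0.69  0.453 0.134]
cb1 374 mean [0.7024 0.3491 0.0787] med [0.7016 0.3479 0.0928] min [0.684 0.332 0.016] max [0.728 0.377 0.098]
cb2 375 mean [0.7375 0.2591 0.0887] med [0.7388 0.2607 0.0938] min [0.684 0.215 0.016] max [0.767 0.288 0.176]
split 631 mean [ 0.383  -0.1795  0.0234] med [ 0.3826 -0.1795  0.0236] min [ 0.353 -0.232  0.015] max [ 0.415 -0.13   0.029]
key 94 mean [ 0.5151 -0.1411  0.0039] med [ 0.5102 -0.1401  0.0038] min [ 0.491 -0.158  0.   ] max [ 0.547 -0.125  0.01 ]
```

```bash
python3 - <<'E'
import numpy as np,cv2
W=np.load('top.npy');z=W[...,2];x=W[...,0];y=W[...,1]
m=(z>.160)&(z<.178)
for n,s in(('L',m&(abs(y-.137)<.015)&(x>.47)&(x<.56)),('R',m&(abs(y+.022)<.015)&(x>.47)&(x<.56)),('F',m&(abs(x-.457)<.015)&(y>0)&(y<.11))):
    Q=W[s][:,:2].astype(np.float32); print(n,len(Q),cv2.fitLine(Q,cv2.DIST_HUBER,0,.001,.001).ravel(),Q.mean(0))
# outer ring radius fit around (.654,.057)
Q=W[m&(x>.62)]; c=np.array([.654,.0575])
from scipy.optimize import least_squares
for i in range(6):
    r=np.hypot(*(Q[:,:2]-c).T); S=Q[(r>.155)&(r<.185)][:,:2]
    f=least_squares(lambda p:np.hypot(*(S-p[:2]).T)-p[2],[*c,.17],loss='soft_l1',f_scale=.003); c=f.x[:2]
print(f.x,len(S))
im=np.load('topim.npy').astype(int)
for wc in [m&False]: pass
s=(z>.148)&(z<.16)&(im.min(2)>110)&(np.hypot(x-.654,y-.0575)<.16)
n,l,st,ce=cv2.connectedComponentsWithStats(s.astype(np.uint8))
for k in range(1,n):
    if st[k,4]>40: print('white',st[k,4],W[l==k].mean(0).round(4))
E
python3 shift.py '0,0,0.185,0,0,-0.02,0.085;0,0,0.185,0,0,-0.02,0.085;0,0,0.185,0,0,0,0.085;0,0,0.185,0,0,0,0.085;0,0,0.185,0,0,0,0.085'
python3 shift.py '0,0,0.185,0,0,0,0.085;0,0,0,0,0,0,0.085'
```

```text
L 139 [0.9995502  0.0299888  0.5191819  0.13174659] [0.51338667 0.1331374 ]
R 119 [ 0.99930716  0.03721836  0.5119836  -0.03013898] [ 0.51198363 -0.03013898]
F 160 [ 0.04410786 -0.9990268   0.45478472  0.0543942 ] [0.45478472 0.05439418]
[0.65396802 0.05629482 0.1647573 ] 896
white 94 [ 0.7548 -0.0075  0.1553]
white 104 [ 0.7566 -0.0333  0.1553]
white 125 [0.6214 0.1885 0.155 ]
white 138 [0.6221 0.1634 0.1547]
white 184 [ 0.6091 -0.0518  0.1551]
white 83 [ 0.6104 -0.0766  0.1549]
time: 0.72
tcp_pos: [0.255, 0.5149, 0.2708]
eef_rot: [0.641, 0.768, -0.001, 0.0]
wrist_force: [-0.8, 0.0, 0.2]
finger_gap: 0.0851
grip_force: 0.0
time: 0.98
tcp_pos: [0.255, 0.515, 0.2708]
eef_rot: [0.706, 0.708, -0.001, 0.0]
wrist_force: [0.7, -0.8, -0.8]
finger_gap: 0.0852
grip_force: 0.0
```

```bash
python3 shift.py '0,0,0,-0.0456,0.0349,0,0.085;0,0,0,-0.0456,0.0349,0,0.085;0,0,0,-0.0456,0.0349,0,0.085;0,0,0,-0.0456,0.0349,0,0.085;0,0,0,-0.0456,0.0349,0,0.085'
python3 shift.py '0,0,0,-0.0456,0.0349,0,0.085;0,0,0,-0.0456,0.0349,0,0.085;0,0,0,-0.0456,0.0349,0,0.085;0,0,0,-0.0456,0.0349,0,0.085;0,0,0,-0.0456,0.0349,0,0.085'
python3 shift.py '0,0,0,0,0,0,0.085;0,0,0,0,0,0,0.085'
python3 - <<'E'
import numpy as np
c=np.array([.654,.0563]);a=np.radians(np.linspace(177,325.7,14));P=c+.05*np.c_[np.cos(a),np.sin(a)];d=np.diff(P,axis=0)
print(P[-1]);print([[0,0,0,round(q[1],4),round(q[0],4),0,.01] for q in d])
from cell import env
print(env.observe()['joint_pos'])
E
```

```text
time: 1.6
tcp_pos: [0.4307, 0.2859, 0.2713]
eef_rot: [0.705, 0.709, 0.0, -0.0]
wrist_force: [0.9, 1.4, -0.1]
finger_gap: 0.085
grip_force: 0.0
time: 2.22
tcp_pos: [0.6055, 0.058, 0.2711]
eef_rot: [0.705, 0.709, -0.0, -0.0]
wrist_force: [1.1, 1.1, -0.5]
finger_gap: 0.0847
grip_force: 0.0
time: 2.48
tcp_pos: [0.6042, 0.0596, 0.2707]
eef_rot: [0.706, 0.708, -0.0, -0.001]
wrist_force: [0.6, -0.3, 0.0]
finger_gap: 0.085
grip_force: 0.0
[0.69530491 0.0281237 ]
[[0, 0, 0, np.float64(-0.01), np.float64(0.0005), 0, 0.01], [0, 0, 0, np.float64(-0.0097), np.float64(0.0024), 0, 0.01], [0, 0, 0, np.float64(-0.009), np.float64(0.0043), 0, 0.01], [0, 0, 0, np.float64(-0.008), np.float64(0.006), 0, 0.01], [0, 0, 0, np.float64(-0.0066), np.float64(0.0075), 0, 0.01], [0, 0, 0, np.float64(-0.005), np.float64(0.0086), 0, 0.01], [0, 0, 0, np.float64(-0.0032), np.float64(0.0094), 0, 0.01], [0, 0, 0, np.float64(-0.0013), np.float64(0.0099), 0, 0.01], [0, 0, 0, np.float64(0.0007), np.float64(0.0099), 0, 0.01], [0, 0, 0, np.float64(0.0027), np.float64(0.0096), 0, 0.01], [0, 0, 0, np.float64(0.0045), np.float64(0.0089), 0, 0.01], [0, 0, 0, np.float64(0.0062), np.float64(0.0078), 0, 0.01], [0, 0, 0, np.float64(0.0076), np.float64(0.0064), 0, 0.01]]
[2.83027672e-02 3.26606093e-01 1.37504307e+00 6.29111934e-04
 1.44159390e+00 2.60153150e-02]
```

```bash
python3 shift.py '0,0,0,0,0,0.036,0.085;0,0,0,0,0,0.036,0.085;0,0,0,0,0,0,0.01;0,0,0,0,0,0,0.01;0,0,0,0,0,0,0.01'
python3 shift.py '0,0,0,0,0,0,0.01;0,0,0,0,0,0,0.01'
```

```text
time: 3.1
tcp_pos: [0.6057, 0.0602, 0.2014]
eef_rot: [0.706, 0.708, 0.001, 0.001]
wrist_force: [-0.2, 0.8, -0.1]
finger_gap: 0.0315
grip_force: 0.0
time: 3.35
tcp_pos: [0.6028, 0.0601, 0.2015]
eef_rot: [0.707, 0.708, -0.0, -0.001]
wrist_force: [-6.4, 0.5, 9.0]
finger_gap: 0.0215
grip_force: 59.2
```

```bash
python3 shift.py '0,0,0,-0.0100,0.0005,0,0.01;0,0,0,-0.0097,0.0024,0,0.01;0,0,0,0,0,0,0.01'
```

```text
time: 3.72
tcp_pos: [0.6075, 0.0366, 0.2016]
eef_rot: [0.707, 0.707, -0.002, 0.003]
wrist_force: [-3.1, -7.9, 5.6]
finger_gap: 0.022
grip_force: 59.0
```

```bash
python3 shift.py '0,0,0,-0.009,0.0043,0,0.01;0,0,0,-0.008,0.006,0,0.01;0,0,0,-0.0066,0.0075,0,0.01;0,0,0,-0.005,0.0086,0,0.01'
python3 shift.py '0,0,0,-0.0032,0.0094,0,0.01;0,0,0,-0.0013,0.0099,0,0.01;0,0,0,0.0007,0.0099,0,0.01;0,0,0,0.0027,0.0096,0,0.01'
python3 shift.py '0,0,0,0.0045,0.0089,0,0.01;0,0,0,0.0062,0.0078,0,0.01;0,0,0,0.0076,0.0064,0,0.01;0,0,0,0,0,0,0.01;0,0,0,0,0,0,0.01'
python3 - <<'E'
from h import *
im,d,W=cloud('top'); cv2.imwrite('pics/t2.png',cv2.resize(im[80:290,200:400,::-1],None,fx=2.5,fy=2.5)); np.save('top2.npy',W);np.save('top2im.npy',im)
im=im.astype(int);r,g,b=im[...,0],im[...,1],im[...,2];z=W[...,2]
m=(b>g+40)&(b>r+60)&(abs(z-.155)<.008)&(np.hypot(W[...,0]-.654,W[...,1]-.0563)<.17)
Q=W[m];print(len(Q),Q.mean(0),Q.min(0),Q.max(0), cv2.minEnclosingCircle(Q[:,:2].astype(np.float32)*1000))
E
```

```text
time: 4.22
tcp_pos: [0.6344, 0.0112, 0.2015]
eef_rot: [0.707, 0.707, 0.001, 0.001]
wrist_force: [-1.8, 2.7, 5.1]
finger_gap: 0.0219
grip_force: 59.1
time: 4.72
tcp_pos: [0.6728, 0.0119, 0.2015]
eef_rot: [0.707, 0.708, 0.001, -0.001]
wrist_force: [-5.0, 5.8, 8.0]
finger_gap: 0.0219
grip_force: 59.4
time: 5.35
tcp_pos: [0.6953, 0.0314, 0.2015]
eef_rot: [0.706, 0.708, 0.001, -0.001]
wrist_force: [-5.4, 5.1, 6.7]
finger_gap: 0.0217
grip_force: 59.4<stdin>:5: RuntimeWarning: Mean of empty slice.
  ret = um.true_divide(
Traceback (most recent call last):
ValueError: zero-size array to reduction operation minimum which has no identity
```

View pics/t2.png

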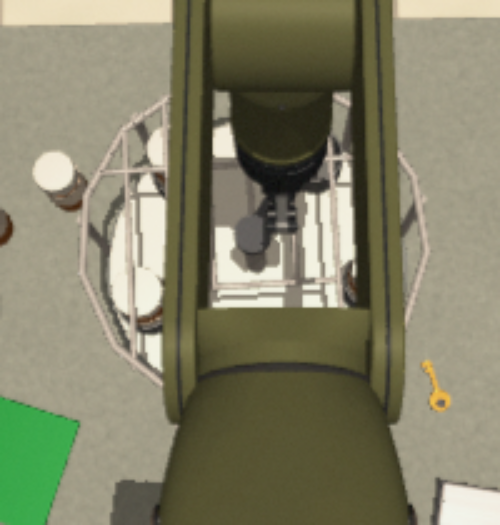

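The arm hides the window in this view: the crop shows the gripper on the knob at (275,210) and a white cap at (135,290). I'll let go, rise, move back over the window and look with the wrist camera.

```bash
python3 shift.py '0,0,0,0,0,0,0.085;0,0,0,0,0,0,0.085;0,0,0,0,0,0,0.085;0,0,0,0,0,-0.04,0.085;0,0,0,0,0,-0.04,0.085'
python3 shift.py '0,0,0,0.006,-0.055,0,0.085;0,0,0,0.006,-0.055,0,0.085;0,0,0,0.006,-0.055,0,0.085;0,0,0,0,0,0,0.085;0,0,0,0,0,0,0.085'
python3 - <<'E'
from h import *
im,d,W=cloud('wrist'); cv2.imwrite('pics/w1.png',im[...,::-1]); np.save('w1.npy',W)
im=im.astype(int);r,g,b=im[...,0],im[...,1],im[...,2];z=W[...,2]
m=(b>g+40)&(b>r+60)
n,l,st,ce=cv2.connectedComponentsWithStats(m.astype(np.uint8))
for k in range(1,n):
    if st[k,4]>30:
        Q=W[l==k];Q=Q[~np.isnan(Q[:,0])];T=Q[abs(Q[:,2]-.155)<.008]
        print(st[k],len(T),np.median(Q,0)); 
        if len(T)>5: print(T.mean(0),cv2.minEnclosingCircle(T[:,:2].astype(np.float32)*1000))
E
```

```text
time: 6.02
tcp_pos: [0.6957, 0.0282, 0.2792]
eef_rot: [0.707, 0.707, -0.001, -0.001]
wrist_force: [1.0, -0.1, 0.0]
finger_gap: 0.0849
grip_force: 0.0
time: 6.65
tcp_pos: [0.5318, 0.0463, 0.28]
eef_rot: [0.707, 0.707, 0.001, 0.001]
wrist_force: [0.1, -0.2, -0.3]
finger_gap: 0.0851
grip_force: 0.0
[286 199  15   3  42] 42 [0.51246113 0.04038774 0.15402808]
[0.51234101 0.04037763 0.15399875] ((512.4676513671875, 40.46015548706055), 6.37924337387085)
```

View pics/w1.png

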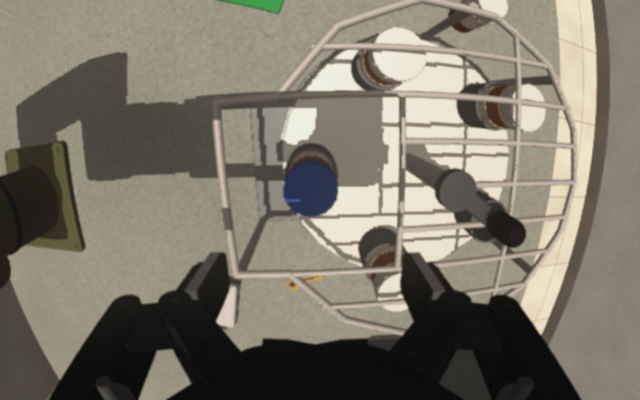

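The wrist picture shows the blue cap at (311,188) well inside the window, with the knob at back right (505,227).

Run:
```python
from h import *
im=cv2.imread('pics/w1.png').astype(int);W=np.load('w1.npy');b,g,r=im[...,0],im[...,1],im[...,2];z=W[...,2]
m=(b>r+20)&(b>g+15)&(abs(z-.155)<.006)
m[:,:280]=0;m[:,345:]=0
T=W[m];c,rad=cv2.minEnclosingCircle(T[:,:2].astype(np.float32)*1000);print(len(T),T.mean(0),c,rad)
m2=(abs(z-.230)<.006);K=W[m2];print('knob',len(K),K.mean(0),cv2.minEnclosingCircle(K[:,:2].astype(np.float32)*1000))
d=np.array(c)/1000-[.654,.0563];print(np.degrees(np.arctan2(d[1],d[0]))%360,np.hypot(*d))
x,y=W[...,0],W[...,1];rm=(z>.162)&(z<.175)
for n,s in(('L',rm&(abs(y-.134)<.02)&(x>.47)&(x<.58)),('R',rm&(abs(y+.028)<.02)&(x>.47)&(x<.58)),('F',rm&(abs(x-.457)<.02)&(y>-.01)&(y<.11))):
    Q=W[s][:,:2].astype(np.float32); print(n,len(Q),cv2.fitLine(Q,cv2.DIST_HUBER,0,.001,.001).ravel(),Q.mean(0))
o=env.observe();print(o['tcp_pos'],o['joint_pos'])
```

```text
2212 [0.5278313  0.05050659 0.15377963] (527.70458984375, 49.38596725463867) 25.277555465698242
knob 414 [0.6920119  0.033364   0.22770763] ((693.709228515625, 32.40673828125), 10.943214416503906)
183.1335252461226 0.12648452267111318
L 1355 [0.9991083  0.0422204  0.5194919  0.13344258] [0.5195188  0.13520709]
R 1022 [ 0.99896514  0.04548248  0.5286238  -0.02629542] [ 0.5215474  -0.02867434]
F 1188 [ 0.04265976 -0.99908966  0.45330372  0.06012225] [0.45333606 0.05305013]
[0.53252118 0.04620779 0.27989119] [ 7.65513036e-03  2.14248489e-01  1.51312682e+00 -1.91098056e-04
  1.41171197e+00  6.94467931e-03]
```

```bash
python3 shift.py '0,0,0,0.004,-0.0045,0.03,0.085;0,0,0,0,0,0.045,0.085;0,0,0,0,0,0.045,0.085;0,0,0,0,0,0.041,0.085;0,0,0,0,0,0,0.085'
python3 shift.py '0,0,0,0,0,0,0.03;0,0,0,0,0,0,0.03;0,0,0,0,0,0,0.03;0,0,0,0,0,0,0.03;0,0,0,0,0,0,0.03'
```

```text
time: 7.32
tcp_pos: [0.5263, 0.0501, 0.1155]
eef_rot: [0.707, 0.707, -0.002, -0.002]
wrist_force: [0.4, -0.2, 0.3]
finger_gap: 0.0849
grip_force: 0.0
time: 7.95
tcp_pos: [0.5281, 0.0504, 0.1203]
eef_rot: [0.707, 0.707, 0.002, 0.002]
wrist_force: [0.8, -0.3, 6.0]
finger_gap: 0.0488
grip_force: 61.9
```

```bash
python3 shift.py '0,0,0,0,0,-0.02,0.03;0,0,0,0,0,-0.04,0.03;0,0,0,0,0,-0.04,0.03;0,0,0,0,0,-0.04,0.03;0,0,0,0,0,-0.035,0.03'
python3 shift.py '0,0,0,0.02,-0.006,0,0.03;0,0,0,0.04,-0.0115,0,0.03;0,0,0,0.04,-0.0115,0,0.03;0,0,0,0.04,-0.0115,0,0.03;0,0,0,0.04,-0.0115,0,0.03'
python3 shift.py '0,0,0,0.04,-0.0115,0,0.03;0,0,0,0.04,-0.0115,0,0.03;0,0,0,0.026,-0.0075,0,0.03;0,0,0,0,0,0,0.03;0,0,0,0,0,0,0.03'
```

```text
time: 8.57
tcp_pos: [0.5259, 0.0505, 0.2952]
eef_rot: [0.707, 0.707, 0.0, 0.0]
wrist_force: [0.9, -0.0, -2.2]
finger_gap: 0.0486
grip_force: 64.6
time: 9.2
tcp_pos: [0.4731, 0.2314, 0.2935]
eef_rot: [0.707, 0.707, -0.0, -0.0]
wrist_force: [0.6, 0.2, -1.2]
finger_gap: 0.0487
grip_force: 64.8
time: 9.82
tcp_pos: [0.4432, 0.3357, 0.2933]
eef_rot: [0.707, 0.708, -0.0, 0.0]
wrist_force: [0.3, 0.4, -1.9]
finger_gap: 0.0489
grip_force: 64.7
```

```bash
python3 shift.py '0,0,0,0,0,0.045,0.03;0,0,0,0,0,0.045,0.03;0,0,0,0,0,0.045,0.03;0,0,0,0,0,0.045,0.03;0,0,0,0,0,0.012,0.03'
python3 shift.py '0,0,0,0,0,0.007,0.03;0,0,0,0,0,0,0.03;0,0,0,0,0,0,0.03'
```

```text
time: 10.45
tcp_pos: [0.4419, 0.3338, 0.0988]
eef_rot: [0.707, 0.707, -0.003, -0.001]
wrist_force: [-0.5, -0.0, -1.4]
finger_gap: 0.0487
grip_force: 64.7
time: 10.82
tcp_pos: [0.4448, 0.337, 0.0959]
eef_rot: [0.707, 0.707, 0.002, 0.0]
wrist_force: [-1.1, -0.2, -1.8]
finger_gap: 0.0483
grip_force: 64.7
```

```bash
python3 shift.py '0,0,0,0,0,0.003,0.03;0,0,0,0,0,0.002,0.03;0,0,0,0,0,0,0.03'
python3 shift.py '0,0,0,0,0,0.001,0.03;0,0,0,0,0,0,0.03'
```

```text
time: 11.2
tcp_pos: [0.4436, 0.3364, 0.0893]
eef_rot: [0.707, 0.708, 0.0, 0.0]
wrist_force: [-0.0, 0.4, -1.0]
finger_gap: 0.0484
grip_force: 65.0
time: 11.45
tcp_pos: [0.4436, 0.3365, 0.0893]
eef_rot: [0.707, 0.707, 0.0, 0.0]
wrist_force: [-0.7, -0.8, 6.0]
finger_gap: 0.0484
grip_force: 65.7
```

```bash
cat > lg.py <<'E'
from cell import env; import json
o=env.observe(); open('log.txt','a').write(json.dumps([list(map(float,o[k])) for k in('joint_pos','tcp_pos','eef_rot')])+'\n')
E
python3 lg.py
python3 shift.py '0,0,0,0,0,0,0.085;0,0,0,0,0,0,0.085;0,0,0,0,0,0,0.085;0,0,0,0,0,-0.03,0.085;0,0,0,0,0,-0.06,0.085'
python3 lg.py
python3 shift.py '0,0,0,0,0,-0.06,0.085;0,0,0,0,0,-0.03,0.085;0,0,0,0,0,0,0.085'
python3 lg.py
python3 - <<'E'
from h import *
o=env.observe();m=env.camera_model('wrist');Rc=cv2.Rodrigues(np.array(m['rvec'],float))[0];C=-Rc.T@np.array(m['tvec']).ravel()
Rt=R.from_quat(o['eef_rot']);print('cam in tool',Rt.inv().apply(C-o['tcp_pos']), 'cam axis in tool',Rt.inv().apply(Rc.T@[0,0,1]))
im,d,W=cloud('wrist');im=im.astype(int);r,g,b=im[...,0],im[...,1],im[...,2];z=W[...,2]
k=(b>r+20)&(b>g+15)&(abs(z-.124)<.008)
if k.sum()>10: print(W[k].mean(0),cv2.minEnclosingCircle(W[k][:,:2].astype(np.float32)*1000))
cv2.imwrite('pics/w2.png',im[...,::-1])
for l in open('log.txt'):print(l[:-1])
E
```

```text
time: 12.08
tcp_pos: [0.4417, 0.3351, 0.1764]
eef_rot: [0.707, 0.707, -0.004, -0.001]
wrist_force: [1.9, 0.3, 0.6]
finger_gap: 0.085
grip_force: 0.0
time: 12.45
tcp_pos: [0.4451, 0.3374, 0.2714]
eef_rot: [0.707, 0.707, 0.003, 0.001]
wrist_force: [0.5, 0.3, 0.1]
finger_gap: 0.0852
grip_force: 0.0
cam in tool [ 0.07374174 -0.00024806 -0.14147016] cam axis in tool [-2.89107801e-01 -8.48627405e-05  9.57296544e-01]
[0.44324395 0.33637669 0.12272801] ((443.330810546875, 334.9775390625), 25.615917205810547)
[[0.5730286124573248, 0.4260886382969317, 1.727355827571982, 6.444239270975467e-05, 0.9876887842236977, 0.5719013962346641], [0.44358578650326724, 0.3364697728860639, 0.08928434444181058], [0.7067206667136715, 0.7074926471372215, 0.0002301988983749828, 2.224899705442806e-05]]
[[0.572851685405501, 0.32981203928492686, 1.6218583056120017, -3.15233355714061e-05, 1.197244606050499, 0.5719394050139756], [0.4416944196836634, 0.3350962368629411, 0.17642740425976453], [0.7067753238719621, 0.7074286094025323, -0.0035814985467396035, -0.0007596266464464717]]
[[0.5729213900242889, 0.2520668117087103, 1.4826211231948483, -7.0412200869470555e-06, 1.4001270841799696, 0.5719389079924632], [0.44514812628955347, 0.33737997135398773, 0.27136979585924714], [0.7067548630866473, 0.7074504077692724, 0.0033115166657320546, 0.0007196581392096976]][ WARN:0@0.868] global loadsave.cpp:1063 imwrite_ Unsupported depth image for selected encoder is fallbacked to CV_8U.
```

Run:
```python
import numpy as np
W=np.load('top.npy');x,y,z=W[...,0],W[...,1],W[...,2]
for yy in np.arange(-.95,-.5,.05):
    row=[]
    for xx in np.arange(.25,.75,.05):
        m=(abs(x-xx)<.025)&(abs(y-yy)<.025);row.append(f"{np.nanmax(z[m]):.2f}" if m.any() else ' -- ')
    print(f"{yy:.2f}",row)
for bx,n in(((.25,.55,.4,.75),'clip side'),):
    m=(x>bx[0])&(x<bx[1])&(y>bx[2])&(y<bx[3])&(z<.2);print(n,np.nanmax(z[m]))
# kinematic fit
import json
from scipy.optimize import least_squares
D=[json.loads(l) for l in open('log.txt')]+[[[1.0375,.3075,1.5075,0,1.3284,-.0735],[.25488,.51474,.23049],None],[[.0283,.3266,1.37504,0,1.44159,.026],[.6042,.0596,.2707],None],[[.00766,.21425,1.51313,0,1.41171,.00694],[.53252,.04621,.27989],None]]
def fk(p,q):
    r0,h,L1,L2,de,T,lat=p;a=q[1]+q[2]
    t=a+q[4]
    r=r0+L1*np.sin(q[1])+L2*np.sin(a+de)+T*np.sin(t);zz=h+L1*np.cos(q[1])+L2*np.cos(a+de)+T*np.cos(t)
    c,s=np.cos(q[0]),np.sin(q[0]);return np.array([r*c-lat*s,r*s+lat*c,zz])
f=least_squares(lambda p:np.concatenate([np.concatenate([(fk(p,d[0])-d[1]) for d in D])/.002,(p-[0,.3,.4,.45,0,.25,.0425])/[.05,.1,.1,.1,.2,.05,.01]]),[0,.3,.4,.45,0,.25,.0425])
print(f.x.round(3),[np.round(fk(f.x,d[0])-d[1],4).tolist() for d in D])
```

```text
-0.95 [' -- ', ' -- ', ' -- ', ' -- ', ' -- ', ' -- ', ' -- ', ' -- ', ' -- ', ' -- ']
-0.90 [' -- ', ' -- ', ' -- ', ' -- ', ' -- ', ' -- ', ' -- ', ' -- ', ' -- ', ' -- ']
-0.85 [' -- ', '0.03', '0.01', '0.01', '0.01', '0.01', '0.01', ' -- ', ' -- ', ' -- ']
-0.80 [' -- ', '0.09', '0.01', '0.01', '0.01', '0.01', '0.12', '0.13', '0.13', '0.13']
-0.75 [' -- ', '0.15', '0.01', '0.01', '0.01', '0.09', '0.13', '0.13', '0.13', '0.13']
-0.70 [' -- ', '0.21', '0.01', '0.01', '0.01', '0.09', '0.13', '0.13', '0.13', '0.13']
-0.65 ['0.25', '0.25', '0.01', '0.01', '0.01', '0.08', '0.12', '0.13', '0.13', '0.13']
-0.60 ['0.25', '0.25', '0.01', '0.01', '0.01', '0.01', '0.01', '0.01', '0.01', ' -- ']
-0.55 ['0.01', '0.01', '0.01', '0.01', '0.01', '0.01', '0.01', '0.01', '0.01', ' -- ']
clip side 0.19999858592877
[0.004 0.129 0.626 0.429 0.242 0.294 0.042] [[-0.0005, -0.0003, 0.0], [0.0006, 0.0005, -0.0001], [-0.0001, -0.0, -0.0001], [-0.0, 0.0, 0.0001], [-0.0011, -0.0003, 0.0004], [0.0009, 0.0001, -0.0003]]
```

```bash
python3 shift.py '0,-0.157,0,0,0,0,0.085;0,-0.157,0,0,0,0,0.085;0,-0.157,0,0,0,0,0.085;0,-0.157,0,0,0,0,0.085;0,-0.157,0,0,0,0,0.085'
python3 shift.py '0,0,0,0.05,0,0,0.085;0,0,0,0.05,0,0,0.085;0,0,0,0.045,0,0,0.085;0,0,0,0,0,0,0.085;0,0,0,0,0,0,0.085'
python3 -c "
from cell import env
from scipy.spatial.transform import Rotation as R
o=env.observe();print(o['tcp_pos'],o['joint_pos'].round(3));Rt=R.from_quat(o['eef_rot']);print(Rt.as_matrix().round(3));print('to target',Rt.inv().apply([.4433,.3247,.0547]-o['tcp_pos']).round(4))"
```

```text
time: 13.12
tcp_pos: [0.4431, 0.3363, 0.2665]
eef_rot: [0.651, 0.653, -0.273, 0.273]
wrist_force: [0.5, 0.2, 0.1]
finger_gap: 0.0852
grip_force: 0.0
time: 13.75
tcp_pos: [0.4431, 0.4379, 0.1648]
eef_rot: [0.652, 0.653, -0.272, 0.271]
wrist_force: [0.0, -1.5, -0.9]
finger_gap: 0.085
grip_force: 0.0
[0.44313589 0.43785162 0.16480596] [ 0.956  0.789  1.064 -0.453  1.939  0.934]
[[-0.002  1.    -0.   ]
 [ 0.705  0.001 -0.709]
 [-0.709 -0.002 -0.705]]
to target [-0.0017  0.0002  0.1579]
```

```bash
python3 shift.py '0,0,0,-0.002,0,0.03,0.085;0,0,0,0,0,0.045,0.085;0,0,0,0,0,0.045,0.085;0,0,0,0,0,0.03,0.085;0,0,0,0,0,0.008,0.085'
python3 shift.py '0,0,0,0,0,0,0.03;0,0,0,0,0,0,0.03;0,0,0,0,0,0,0.03;0,0,0,0,0,0,0.03;0,0,0,0,0,0,0.03'; python3 -c "
from h import *
im,d=env.get_image('scene');cv2.imwrite('pics/s3.png',cv2.resize(im[60:260,260:460,::-1],None,fx=3,fy=3))"
```

```text
time: 14.38
tcp_pos: [0.4433, 0.3232, 0.0562]
eef_rot: [0.653, 0.653, -0.271, 0.271]
wrist_force: [0.3, 0.2, 1.3]
finger_gap: 0.0849
grip_force: 0.0
time: 15.0
tcp_pos: [0.4443, 0.3272, 0.0569]
eef_rot: [0.653, 0.654, -0.269, 0.271]
wrist_force: [0.5, 1.0, 6.7]
finger_gap: 0.0483
grip_force: 62.0
```

View pics/s3.png

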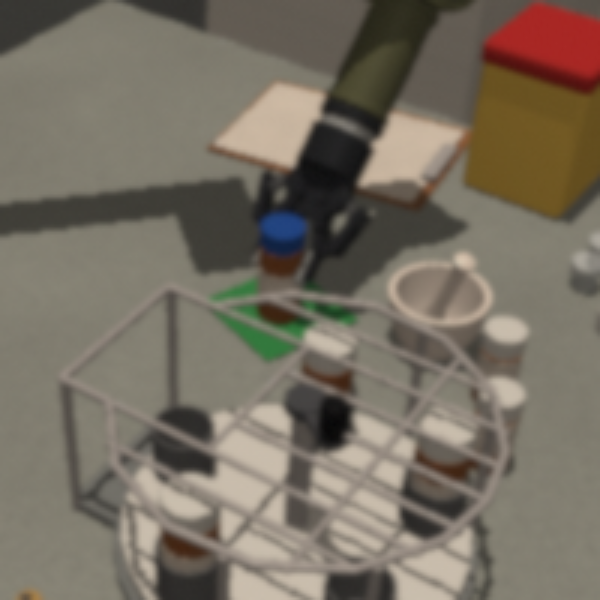

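The crop shows the bottle upright on the mat with the blue cap at (283,232), gripped at mid-body. I'll lift and rotate.

```bash
python3 shift.py '0,0,0,-0.012,0,-0.012,0.03;0,0,0,-0.03,0,-0.03,0.03;0,0,0,-0.034,0,-0.034,0.03;0,0,0,-0.034,0,-0.034,0.03;0,0,0,-0.034,0,-0.034,0.03'
python3 shift.py '0,0.08,0,0,0,0,0.03;0,0.15,0,0,0,0,0.03;0,0.15,0,0,0,0,0.03;0,0.15,0,0,0,0,0.03;0,0.15,0,0,0,0,0.03'
python3 shift.py '0,0.15,0,0,0,0,0.03;0,0.15,0,0,0,0,0.03;0,0.15,0,0,0,0,0.03;0,0.15,0,0,0,0,0.03;0,0.15,0,0,0,0,0.03'
python3 shift.py '0,0.141,0,0,0,0,0.03;0,0,0,0,0,0,0.03;0,0,0,0,0,0,0.03'
python3 -c "
from cell import env
from scipy.spatial.transform import Rotation as R
o=env.observe();print(o['tcp_pos'],o['joint_pos'].round(3));Rt=R.from_quat(o['eef_rot']);print(Rt.as_matrix().round(3));print('to above',Rt.inv().apply([.534,-.401,.26]-o['tcp_pos']).round(4))"
```

```text
time: 15.68
tcp_pos: [0.4433, 0.3259, 0.2612]
eef_rot: [0.653, 0.654, -0.27, 0.27]
wrist_force: [-0.3, 0.3, -2.2]
finger_gap: 0.0482
grip_force: 62.0
time: 16.3
tcp_pos: [0.4434, 0.326, 0.2606]
eef_rot: [0.706, 0.707, -0.035, 0.036]
wrist_force: [0.5, -0.2, -1.7]
finger_gap: 0.0484
grip_force: 61.9
time: 16.92
tcp_pos: [0.4432, 0.3255, 0.2605]
eef_rot: [0.669, 0.671, 0.226, -0.225]
wrist_force: [-0.9, -0.0, -3.1]
finger_gap: 0.0482
grip_force: 62.0
time: 17.3
tcp_pos: [0.4438, 0.3257, 0.2596]
eef_rot: [0.653, 0.654, 0.27, -0.27]
wrist_force: [0.0, 0.7, -1.3]
finger_gap: 0.0482
grip_force: 62.0
[0.4438496  0.32570938 0.25962709] [ 0.048  0.216  1.873  0.867  1.181 -0.355]
[[-0.002  1.    -0.   ]
 [ 0.708  0.001  0.706]
 [ 0.706  0.001 -0.708]]
to above [-0.5144  0.0891 -0.5135]
```

```bash
python3 shift.py '0,0,0,-0.0184,0.003,-0.0184,0.03;0,0,0,-0.0368,0.0064,-0.0367,0.03;0,0,0,-0.0368,0.0064,-0.0367,0.03;0,0,0,-0.0368,0.0064,-0.0367,0.03;0,0,0,-0.0368,0.0064,-0.0367,0.03'
python3 shift.py '0,0,0,-0.0368,0.0064,-0.0367,0.03;0,0,0,-0.0368,0.0064,-0.0367,0.03;0,0,0,-0.0368,0.0064,-0.0367,0.03;0,0,0,-0.0368,0.0064,-0.0367,0.03;0,0,0,-0.0368,0.0064,-0.0367,0.03'
python3 shift.py '0,0,0,-0.0368,0.0064,-0.0367,0.03;0,0,0,-0.0368,0.0064,-0.0367,0.03;0,0,0,-0.0368,0.0064,-0.0367,0.03;0,0,0,-0.0368,0.0064,-0.0367,0.03;0,0,0,-0.0184,0.003,-0.0184,0.03'
python3 shift.py '0,0,0,0,0,0,0.03;0,0,0,0,0,0,0.03'
python3 - <<'E'
from h import *
o=env.observe();print(o['tcp_pos'],o['joint_pos'].round(3));Rt=R.from_quat(o['eef_rot']);print(Rt.as_matrix().round(3));print('to final',([.534,-.401,.0552]-o['tcp_pos']).round(4))
im,d,W=cloud('wrist');cv2.imwrite('pics/w3.png',im[...,::-1]);np.save('w3.npy',W)
E
```

```text
time: 17.92
tcp_pos: [0.4733, 0.0908, 0.2597]
eef_rot: [0.652, 0.655, 0.27, -0.269]
wrist_force: [1.0, 0.5, -2.0]
finger_gap: 0.0484
grip_force: 62.3
time: 18.55
tcp_pos: [0.5061, -0.1693, 0.2591]
eef_rot: [0.653, 0.655, 0.269, -0.269]
wrist_force: [1.2, 0.2, -1.9]
finger_gap: 0.0479
grip_force: 62.3
time: 19.18
tcp_pos: [0.5353, -0.404, 0.2577]
eef_rot: [0.654, 0.654, 0.269, -0.269]
wrist_force: [0.0, 0.4, -1.7]
finger_gap: 0.048
grip_force: 62.3
time: 19.42
tcp_pos: [0.5344, -0.4004, 0.2583]
eef_rot: [0.652, 0.654, 0.27, -0.271]
wrist_force: [-0.1, 0.6, -1.6]
finger_gap: 0.0482
grip_force: 62.3
[ 0.53442428 -0.40043418  0.25833063] [-0.941  0.757  0.891  0.505  2.113 -0.819]
[[-0.002  1.    -0.002]
 [ 0.707  0.003  0.707]
 [ 0.707 -0.    -0.707]]
to final [-0.0004 -0.0006 -0.2031]
```

View pics/w3.png

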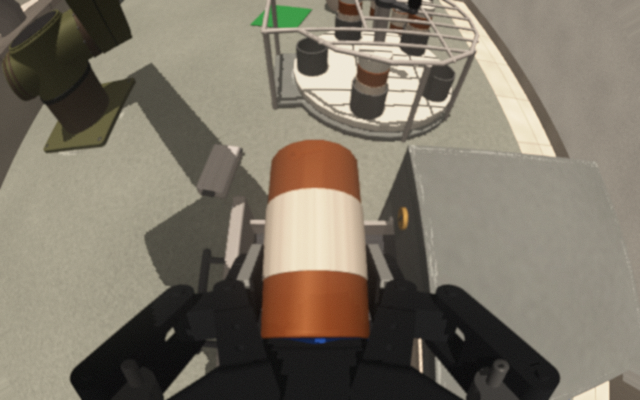

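The wrist picture shows the bottle held level with its underside at (315,160), and the drawer below it. The carousel bottles stand as before. Lowering.

```bash
python3 shift.py '0,0,0,-0.03,0,0.03,0.03;0,0,0,-0.032,0,0.032,0.03;0,0,0,-0.032,0,0.032,0.03;0,0,0,-0.025,0,0.025,0.03;0,0,0,-0.012,0,0.012,0.03'
python3 shift.py '0,0,0,-0.006,0,0.006,0.03;0,0,0,0,0,0,0.03;0,0,0,0,0,0,0.03'
```

```text
time: 20.1
tcp_pos: [0.5332, -0.3996, 0.0713]
eef_rot: [0.652, 0.653, 0.27, -0.273]
wrist_force: [-0.0, -0.3, -1.3]
finger_gap: 0.0483
grip_force: 62.3
time: 20.48
tcp_pos: [0.5341, -0.4023, 0.0656]
eef_rot: [0.653, 0.654, 0.271, -0.27]
wrist_force: [0.1, -0.7, -2.0]
finger_gap: 0.0486
grip_force: 62.3
```

```bash
python3 shift.py '0,0,0,-0.004,0,0.004,0.03;0,0,0,-0.002,0,0.002,0.03;0,0,0,0,0,0,0.03'
python3 shift.py '0,0,0,-0.001,0,0.001,0.03;0,0,0,0,0,0,0.03'
```

```text
time: 20.85
tcp_pos: [0.5335, -0.4019, 0.0574]
eef_rot: [0.653, 0.654, 0.271, -0.271]
wrist_force: [-2.1, -0.8, 4.9]
finger_gap: 0.0482
grip_force: 63.0
time: 21.1
tcp_pos: [0.5338, -0.4019, 0.0573]
eef_rot: [0.652, 0.654, 0.272, -0.27]
wrist_force: [-0.9, -0.5, 10.7]
finger_gap: 0.0481
grip_force: 63.3
```

```bash
python3 shift.py '0,0,0,0,0,0,0.075;0,0,0,0,0,0,0.075;0,0,0,0,0,0,0.075;0,0,0,0,0,0,0.075'
python3 shift.py '0,0,0,0,0,-0.02,0.075;0,0,0,0,0,-0.04,0.075;0,0,0,0,0,-0.04,0.075;0,0,0,-0.0,0,-0.04,0.075;0,0,0,0,0,-0.04,0.075'
python3 - <<'E'
from h import *
im,d,W=cloud('scene');cv2.imwrite('pics/s4.png',cv2.resize(im[200:400,80:340,::-1],None,fx=3,fy=3))
im,d,W=cloud('wrist');im=im.astype(int)
z=W[...,2];x,y=W[...,0],W[...,1]
m=(z>.075)&(z<.095)&(abs(x-.534)<.035)&(abs(y+.4)<.09);Q=W[m]
print(len(Q),Q.min(0),Q.max(0),cv2.fitLine(Q[:,:2].astype(np.float32),2,0,.01,.01).ravel(),cv2.minAreaRect(Q[:,:2].astype(np.float32)*1000))
o=env.observe();print(o['joint_pos'])
E
```

```text
time: 21.6
tcp_pos: [0.5335, -0.4016, 0.0538]
eef_rot: [0.653, 0.653, 0.271, -0.271]
wrist_force: [-0.6, 0.7, 0.5]
finger_gap: 0.0749
grip_force: 0.0
time: 22.22
tcp_pos: [0.5336, -0.5297, 0.1821]
eef_rot: [0.653, 0.653, 0.271, -0.271]
wrist_force: [1.3, -0.3, 0.1]
finger_gap: 0.0748
grip_force: 0.0
4411 [ 0.51031352 -0.47026225  0.07501131] [ 0.55583045 -0.34910586  0.0896052 ] [ 0.0045014   0.99998987  0.53283304 -0.41815636] ((533.1189575195312, -409.70068359375), (121.14765167236328, 45.279815673828125), 89.79798889160156)
[-1.02409889  0.97979262  0.58000722  0.48185145  2.22265759 -0.85681866]
```

View pics/s4.png

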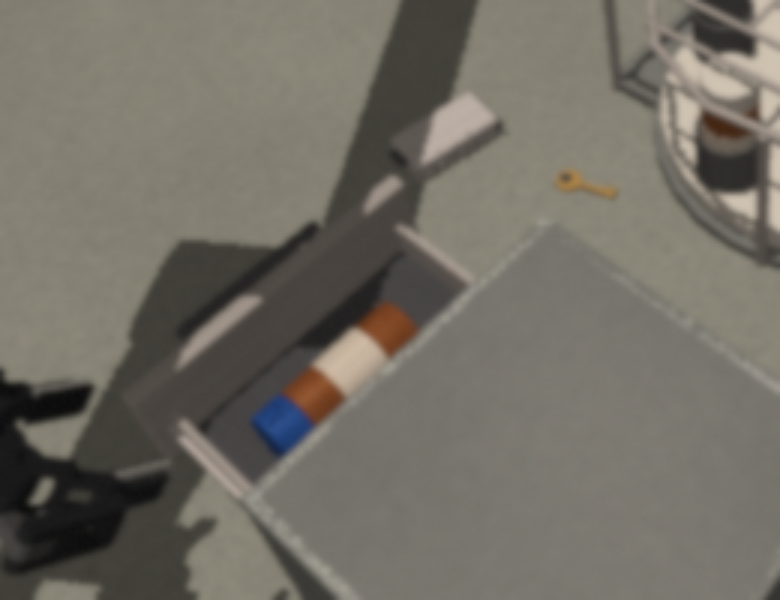

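The crop shows the bottle lying across the saddles, blue cap at (283,420) and base at (390,325). Measured middle is about (0.533,-0.397). Next I go round to the front to push the drawer.

```bash
python3 shift.py '0,0,0,0.035,0,-0.035,0.0;0,0,0,0.035,0,-0.035,0.0;0,-0.157,0,0,0,0,0.0;0,-0.157,0,0,0,0,0.0;0,-0.157,0,0,0,0,0.0'
python3 shift.py '0,-0.157,0,0,0,0,0.0;0,-0.157,0,0,0,0,0.0;0,0,0,0.027,-0.038,0,0;0,0,0,0.027,-0.038,0,0;0,0,0,0.027,-0.038,0,0'
python3 shift.py '0,0,0,0.027,-0.038,0,0;0,0,0,0.027,-0.038,0,0;0,0,0,0,0,0,0;0,0,0,0,0,0,0'
```

```text
time: 22.95
tcp_pos: [0.5334, -0.5286, 0.2792]
eef_rot: [0.698, 0.699, 0.109, -0.11]
wrist_force: [0.9, 0.2, 0.0]
finger_gap: -0.0002
grip_force: 0.0
time: 23.58
tcp_pos: [0.4179, -0.4453, 0.2789]
eef_rot: [0.706, 0.708, 0.0, -0.002]
wrist_force: [1.0, 0.7, 0.3]
finger_gap: -0.0001
grip_force: 0.0
time: 24.08
tcp_pos: [0.3435, -0.3938, 0.2801]
eef_rot: [0.706, 0.708, 0.0, -0.0]
wrist_force: [-0.1, -0.1, 0.7]
finger_gap: 0.0
grip_force: 0.0
```

Lower to z ≈ 0.045 and start pushing.

```bash
python3 shift.py '0,0,0,0,0,0.055,0;0,0,0,0,0,0.06,0;0,0,0,0,0,0.06,0;0,0,0,0,0,0.055,0;0,0,0,0,0.0,0.004,0'
python3 shift.py '0,0,0,0,0.012,0,0;0,0,0,0,0.012,0,0;0,0,0,0,0.012,0,0;0,0,0,0,0.012,0,0;0,0,0,0,0.012,0,0'
python3 shift.py '0,0,0,0,0.012,0,0;0,0,0,0,0.012,0,0;0,0,0,0,0.012,0,0;0,0,0,0,0.012,0,0;0,0,0,0,0.012,0,0'
```

```text
time: 24.7
tcp_pos: [0.3422, -0.3916, 0.0422]
eef_rot: [0.706, 0.708, 0.001, -0.005]
wrist_force: [0.3, -0.0, 0.6]
finger_gap: -0.0
grip_force: 0.0
time: 25.32
tcp_pos: [0.4044, -0.3942, 0.0472]
eef_rot: [0.707, 0.708, 0.0, 0.0]
wrist_force: [-2.3, -0.4, 1.0]
finger_gap: -0.0002
grip_force: 1.1
time: 25.95
tcp_pos: [0.4643, -0.3941, 0.0463]
eef_rot: [0.707, 0.707, 0.0, -0.0]
wrist_force: [-1.8, -1.5, 1.0]
finger_gap: -0.0001
grip_force: 1.1
```

```bash
python3 shift.py '0,0,0,0,0.012,0,0;0,0,0,0,0.012,0,0;0,0,0,0,0.012,0,0;0,0,0,0,0.012,0,0;0,0,0,0,0.012,0,0'
python3 shift.py '0,0,0,0,0.008,0,0;0,0,0,0,0.006,0,0;0,0,0,0,0.004,0,0'
python3 shift.py '0,0,0,0,0.004,0,0;0,0,0,0,0,0,0'
```

```text
time: 26.58
tcp_pos: [0.5242, -0.3939, 0.0463]
eef_rot: [0.707, 0.707, 0.0, -0.0]
wrist_force: [-2.7, -2.7, 0.9]
finger_gap: 0.0003
grip_force: 1.0
time: 26.95
tcp_pos: [0.5417, -0.3938, 0.0464]
eef_rot: [0.707, 0.707, 0.0, -0.001]
wrist_force: [-2.1, -1.4, -0.3]
finger_gap: 0.0002
grip_force: 0.9
time: 27.2
tcp_pos: [0.5461, -0.3937, 0.0465]
eef_rot: [0.707, 0.707, 0.001, -0.0]
wrist_force: [-0.9, -0.6, -0.7]
finger_gap: 0.0005
grip_force: 0.0
```

```bash
python3 shift.py '0,0,0,0,0.004,0,0;0,0,0,0,0,0,0'
python3 shift.py '0,0,0,0,0.003,0,0;0,0,0,0,0,0,0'
python3 shift.py '0,0,0,0,0.003,0,0;0,0,0,0,0,0,0'
```

```text
time: 27.45
tcp_pos: [0.55, -0.3938, 0.0465]
eef_rot: [0.707, 0.707, 0.001, -0.0]
wrist_force: [0.1, -0.2, -0.3]
finger_gap: -0.0001
grip_force: 0.0
time: 27.7
tcp_pos: [0.5512, -0.3937, 0.0464]
eef_rot: [0.707, 0.708, -0.0, -0.001]
wrist_force: [-4.1, -0.2, 2.8]
finger_gap: -0.0003
grip_force: 2.5
time: 27.95
tcp_pos: [0.5513, -0.3937, 0.0464]
eef_rot: [0.707, 0.708, -0.002, -0.003]
wrist_force: [-12.0, -0.5, 6.2]
finger_gap: 0.0002
grip_force: 5.8
```

```bash
python3 shift.py '0,0,0,0,0.003,0,0;0,0,0,0,0,0,0;0,0,0,0,-0.02,0,0;0,0,0,0,-0.05,0,0;0,0,0,0,-0.05,0,0'
python3 shift.py '0,0,0,0,-0.04,-0.04,0;0,0,0,0,0,-0.06,0;0,0,0,0.05,0,-0.03,0;0,0,0,0.05,0,-0.03,0;0,0,0,0.05,0,-0.03,0'
python3 shift.py '0,0,0,0.06,0,0,0;0,0,0,0.06,0,0,0;0,0,0,0,0,0,0;0,0,0,0,0,0,0'
python3 - <<'E'
from h import *
im,d,W=cloud('top');z=W[...,2];v,u=np.mgrid[0:400,0:640]
cv2.imwrite('pics/t5.png',im[...,::-1])
x,y=W[...,0],W[...,1]
Q=W[(z>.085)&(z<.105)&(abs(y+.395)<.12)&(x>.4)&(x<.66)];print('panel',len(Q),Q.min(0),Q.max(0),np.median(Q,0))
Q=W[(z>.18)&(z<.2)&(abs(y+.395)<.12)];print('cab front',np.percentile(Q[:,0],[0,1]))
Q=W[(z>.05)&(z<.07)&(abs(y+.395)<.07)&(x>.5)&(x<.6)];print('bar',len(Q),np.median(Q,0))
E
```

```text
time: 28.58
tcp_pos: [0.4385, -0.3942, 0.0465]
eef_rot: [0.707, 0.708, 0.001, 0.001]
wrist_force: [0.1, -0.0, -0.1]
finger_gap: -0.0003
grip_force: 0.0
time: 29.2
tcp_pos: [0.399, -0.243, 0.2379]
eef_rot: [0.707, 0.707, 0.001, 0.001]
wrist_force: [0.6, 0.3, 0.7]
finger_gap: 0.0001
grip_force: 0.0
time: 29.7
tcp_pos: [0.3991, -0.1243, 0.2372]
eef_rot: [0.706, 0.708, 0.001, 0.001]
wrist_force: [-1.0, 0.6, 0.1]
finger_gap: 0.0002
grip_force: 0.0
panel 632 [ 0.60599235 -0.51486328  0.08509355] [ 0.62428688 -0.27531024  0.10492269] [ 0.61410839 -0.39740233  0.09708199]
cab front [0.62193556 0.62379581]
bar 254 [ 0.57354297 -0.39446981  0.06475029]
```

View pics/t5.png

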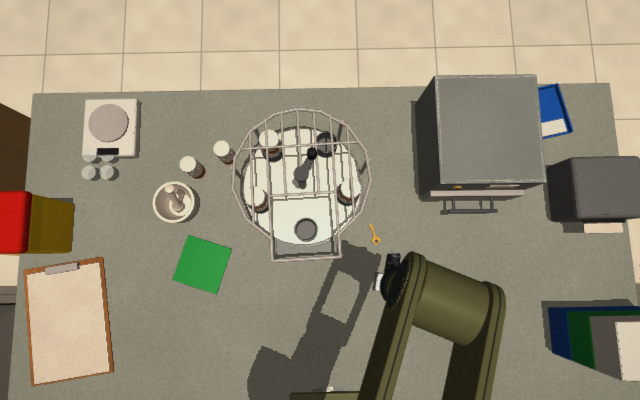

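The top view shows the drawer panel flush with the cabinet (475,193). The three white bottles are in their pockets at (270,140), (257,200) and (348,190), and the counter things have not moved. Handing in.

```bash
python3 -c "
from cell import env
print(env.sign_off())"
```

```text
the job is handed in; nothing more can be done
None
```

I handed the job in at about 30 s with all steps carried out: the blue-capped bottle went from the window to the mat and now lies in the saddles of the shut drawer. The sign-off returned no verdict. Camera checks before it showed the drawer panel flush with the cabinet, the three white-capped bottles in their pockets and nothing visibly moved on the counter.

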